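# Load the soldering jig and find the full tin of solder cream

### The arm

A 6-joint arm with a two-finger parallel gripper is mounted at the origin on a cart in front of the work surface, level with it; the furniture and walls round the work are solid. World frame = base frame: x ahead of the robot, y to its left, z up, the work surface at z = 0. Lengths are in m, angles in rad, forces in N, time in s.
With the tool pointing down it reaches from about 0.35 to 0.775 m from the base axis. Payload 5.5 kg.
Tool frame: the origin (TCP) lies at the very end of the fingers, on their centre line; the grasp point (between the pads) lies 19 mm behind it; z points along the fingers, y is the line along which they close (so a half turn about z gives the same grasp; the last joint's range is limited). The gripper opens to 85 mm and grips with 20 to 120 N. Pads are 22 mm wide; open, the fingers measure 114 mm over their backs; the gripper's body (76 mm by 85 mm) begins 54 mm behind the grasp point. The pads swing forward as they close: fully open they stand 13 mm farther back than shut.
Start: joints at [1.011, 0.313, 0.046, 1.304, 0, 1.431], TCP at [0.234, 0.525, 0.231] pointing down, gripper open.
Joint ranges: [-2.76, 2.76], [-0.86, 1.69], [-1.03, 1.26], [-2.2, 2.34], [-1.47, 1.5], [-3.14, 3.14]. Speed limits (rad/s): [2.57, 2.57, 3.14, 3.14, 3.14, 3.14].

### API

Orientations are given as a unit quaternion [w, x, y, z].
In Python, from workcell import env, cams, ticket, spotter gives the robot as it stands.
- The arm moves only by the tool jog_arm, never from a script. Its argument "increments" is a list that holds one entry, the list of rows, each a list of 7 numbers: the shift along the tool's x, y, z in units of 0.25 m (1.0 is 0.25 m), then the turn, a rotation vector about the tool's x, y, z in units of 180 degrees (1.0 is 180 degrees), then the closure in counts, from 0 (fully open) to 255 (shut). A call has 1 to 20 rows; each row shifts and turns the commanded pose from where the row before left it, along the tool's axes as they then stand; what a row does not reach is not made up. A row lasts 1/10 s, in which the tool goes at most 50 mm and 8.59 degrees, less where a joint would pass 70% of its speed; a pose out of reach is approached as far as the arm can. A call with a number of a shift or a turn outside -1 to 1 is refused whole. A call with a gripper value outside its range is refused whole. The fingers move at their own pace and stop on an object; "force" is the grip in N (left out, the last holds). Time passes only in rows, so rows that do not move let the fingers close. It gives the time, the measured TCP pose, the force, the opening and the grip force at its end, in the units of the state.
- env.get_state(): the state, without advancing time (a new reading comes with each control period).
- cams.read_camera(name): name is "scene" or "side" or "wrist"; returns a dict with "pixels" (400x640x3 uint8, red, green, blue), "fx", "fy", "cx", "cy" (pixels), "xyz" and "attitude" of the camera in the world; the wrist camera has in their place "mount" (4x4, takes a point from camera to tool coordinates, whose origin is the TCP and whose axes are the flange's). Camera axes: x right, y down, z forward; pixel columns grow to the right and rows downward; lengths in m; the calibration is good to about 2 mm. A picture is of the moment at which its call begins: read the wrist's pose just before it. There is no depth.
- ticket.hand_in(): hands the job in; it is judged then, once.
Trained networks look in the newest picture that a camera, given by its name, has taken for a name from the list of things; names that differ only in an ending like _2 or _b are one class to them, and where a whole thing is asked for, a point or a joint stands for the part that bears it (a point fixed in the world has none). Each returns a list of dicts, best first, with "conf" (0 to 1); they miss things now and then, are a little off and sometimes report something else, mostly with a low value. They report only what shows in the picture. A call takes as long as a camera call. They do not tell look-alikes from the thing itself.
- spotter.find_in(target, camera): "uv" ([column, row] in pixels, amid what is visible of it).
- spotter.cut_out(target, camera): "region" (400x640 bool, what is visible of it) and "uv" ([column, row] in pixels, amid what is visible of it).
- spotter.landmark_of(target, camera): "uv" ([column, row] in pixels: a listed point, or the origin of a listed thing).
The state is a dict: "clock": time; "joint_pos": joint angles; "qvel": joint speeds; "tau": joint torques, N m; "tcp_pos": TCP position; "orientation": TCP orientation; "wrist_force": force on the tool from outside, world axes, zero at the start; "ft_torque": the same for the moment, N m; "finger_gap": finger opening in m; "grip_force": force on a finger pad.
Only numpy, scipy, OpenCV 4.12 (cv2) and the standard library are available. Lean on these libraries where they do the work, as an engineer would, in place of code of your own. Each camera call takes 0.05 s, during which the arm holds its last target. There are 200 camera calls.

### The job

Ready the water tower for soldering: seat the round brass roof plate, vent pipe up, fully home in the round recess of the aluminium jig and let go of it. Then find the one full tin of solder cream: the three shut tins on the cork mat look alike, so go along the row from your left to your right, lift each clear of the mat in turn to feel its weight and stand it back in its place, without tipping any over. Finally take up the heaviest and finish while still holding it upright and still, about 15 cm above the board, for me to take; the two lighter tins stay standing in their places and the tools lying on the board are not disturbed.

Things in the scene. Friction and masses are not known exactly. Their poses are not given: they have to be found in the camera images.
- jig: the soldering jig, fixed: a square aluminium block (80 x 80 mm, 14 mm high) on a grey soldering tile (110 x 110 mm, 8 mm thick), standing on the board; origin at the centre of the tile's underside, z up. The block's top face is 22 mm above the origin; in its middle is a round recess, 46 mm across, 5 mm deep, with a 1.5 mm chamfered mouth
- recess_floor (a point): the centre of the floor of the jig's round recess, 17 mm above the jig's underside and 5 mm below the block's top face, z up
- plate_mid (a point): the brass roof plate, loose, 85 g: a disc 44 mm across and 6 mm thick with a 1.5 mm chamfer under its rim, and a round vent pipe 12 mm across standing 18 mm high on its centre (24 mm high in all); this point is on its axis, 12 mm above its underside, z up along the pipe. It lies on the board, pipe up; take it by the pipe. Seated, it stands 1 mm proud of the jig's top face
- mat: the cork mat, fixed on the board: 285 mm long along its y, 85 mm deep along its x, 4 mm thick; origin at the centre of its underside. Its +y end lies to the robot's left. The tins stand along its middle line, one near the centre and one about 90 mm to each side
- tin_a_mid (a point): one of three tins that look the same: round, shut, dark red with a gold lid, 48 mm across the lid (46 mm below it), 20 mm high; this point is its centre, 10 mm above its underside, z up. The tins stand in a row on the cork mat, 90 mm apart, and which stands where changes. One is full of solder cream and weighs 175 to 245 g, the other two are nearly used up and weigh 50 to 105 g each; only the weight tells
- tin_b_mid (a point): one of three tins that look the same: round, shut, dark red with a gold lid, 48 mm across the lid (46 mm below it), 20 mm high; this point is its centre, 10 mm above its underside, z up. The tins stand in a row on the cork mat, 90 mm apart, and which stands where changes. One is full of solder cream and weighs 175 to 245 g, the other two are nearly used up and weigh 50 to 105 g each; only the weight tells
- tin_c_mid (a point): one of three tins that look the same: round, shut, dark red with a gold lid, 48 mm across the lid (46 mm below it), 20 mm high; this point is its centre, 10 mm above its underside, z up. The tins stand in a row on the cork mat, 90 mm apart, and which stands where changes. One is full of solder cream and weighs 175 to 245 g, the other two are nearly used up and weigh 50 to 105 g each; only the weight tells
- board: the plywood bridge board that spans the scenery, fixed: 360 mm (x) by 660 mm (y), its top face 80 mm above the layout's surface (z = 0.080); origin at z = 0 below its centre
- tank: the tower's brass tank shell, an open cylinder 44 mm across and 48 mm high, fixed at the board's far right corner; it plays no part in the job, keep clear of it; origin at the centre of its underside
- pliers: blue-handled long-nose pliers, 133 x 50 x 11 mm, a loose bystander lying on the board; its origin is the centre of its underside
- tweezers: steel tweezers, 114 x 13 x 4 mm, a loose bystander lying on the board; its origin is the centre of its underside
- brush_fine: a thin black paint brush, 130 x 7 x 7 mm, a loose bystander lying on the board; its origin is the centre of its underside
- sanding_block: a cork sanding block, 63 x 31 x 20 mm, a loose bystander lying on the board; its origin is the centre of its underside
There are look-alikes about, which are no part of the job. Leave any blue or turquoise look-alike of the part that bears tin_b_mid alone.

How it is judged:
By the outcome, as a careful person would: the job done as asked, in the order asked, and still so for the second after the job is handed in, while the arm keeps its last pose, push and grip.
It also fails if it takes over 67 s, if anything falls off the work surface, if the arm or the gripper's body presses on something with over 40 N, if the wrist force passes 120 N, or if a joint passes its speed limit or range.

## Working session

There is one attempt and no reset: what is moved stays moved. The work goes in short steps, Python scripts to look and compute and a tool call to move; the robot and the scene stay as the last step left them, time stands still between calls to the robot, and variables do not carry over. Pictures are saved under pics/ and viewed, at most 13 in all, crops included, and the job is handed in when it is done.

Besides the shell and the picture viewer there is one more tool, called as name(argument=value, ...) on one line, values as JSON. jog_arm: Moves the arm, as the interface text tells. Shifts and turns lie within -1 to 1; 1 stands for 0.25 m of shift or 180 degrees of turn. Its arguments: {"type":"object","properties":{"increments":{"type":"array"},"force":{"type":"number"}},"required":["increments"]}

```bash
mkdir -p pics
cat > h.py <<'E'
import numpy as np, cv2
from scipy.spatial.transform import Rotation as R
from workcell import env, cams, ticket, spotter
def q2R(q): return R.from_quat([q[1],q[2],q[3],q[0]]).as_matrix()
def campose(c,s):
    if 'mount' in c:
        M=np.array(c['mount']); T=q2R(s['orientation'])
        return T@M[:3,:3], T@M[:3,3]+np.array(s['tcp_pos'])
    a=np.array(c['attitude'],float)
    return (q2R(a) if a.size==4 else a.reshape(3,3)), np.array(c['xyz'])
def shot(n,fn=None):
    s=env.get_state(); c=cams.read_camera(n); c['R'],c['t']=campose(c,s)
    if fn: cv2.imwrite('pics/'+fn,c['pixels'][:,:,::-1])
    return c
def ray(c,uv,z):
    d=c['R']@np.array([(uv[0]-c['cx'])/c['fx'],(uv[1]-c['cy'])/c['fy'],1]); return c['t']+d*(z-c['t'][2])/d[2]
def proj(c,p):
    q=c['R'].T@(np.array(p)-c['t']); return np.array([c['fx']*q[0]/q[2]+c['cx'],c['fy']*q[1]/q[2]+c['cy']])
E
python3 - <<'E'
from h import *
Z={'jig':.08,'recess_floor':.097,'plate_mid':.092,'mat':.08,'tin_a_mid':.094,'tank':.08,'pliers':.08,'tweezers':.08,'brush_fine':.08,'sanding_block':.08,'board':0}
s=env.get_state();print(s)
for n in ['scene','side','wrist']:
    c=shot(n,n+'0.png'); print(n,c.get('attitude'),c['t'],c['fx'])
    for k,z in Z.items():
        for d in spotter.landmark_of(k,n)[:5]: print(k,round(d['conf'],2),np.round(d['uv']),ray(c,d['uv'],z).round(4))
E
```

```text
{'clock': 0.0, 'joint_pos': array([ 1.01139249e+00,  3.14005708e-01,  4.49781371e-02,  1.30356470e+00,
       -1.19430398e-05,  1.43122725e+00]), 'qvel': array([-0.00206564,  0.00166332,  0.00079467, -0.00046945,  0.00095294,
       -0.00051346]), 'tau': array([-2.44897034e-03, -4.80629325e+01,  2.98530418e+01,  1.94273813e-02,
       -3.30918247e-04,  2.25107152e-05]), 'tcp_pos': array([0.23410526, 0.52464172, 0.23040548]), 'orientation': array([-3.01868648e-04,  2.08379006e-01,  9.78047741e-01, -8.45732545e-04]), 'wrist_force': array([ 0.57694897,  0.51204694, -0.29090033]), 'ft_torque': array([ 0.06295379,  0.00172386, -0.02321053]), 'grip_force': 0.0, 'finger_gap': 0.08558268390127036}
scene [-0.51163757  0.82810262 -0.20069318  0.11043233] [ 0.32262306 -0.69963657  0.48223621] 367.4927095040645
jig 0.73 [230. 200.] [0.4767 0.1242 0.08  ]
recess_floor 0.93 [229. 200.] [0.4681 0.0911 0.097 ]
recess_floor 0.65 [227. 204.] [0.4599 0.0695 0.097 ]
plate_mid 0.34 [270. 167.] [0.6285 0.2561 0.092 ]
mat 0.62 [326. 216.] [ 0.6475 -0.0631  0.08  ]
tin_a_mid 0.7 [343. 230.] [ 0.6405 -0.1499
[... 801 characters left out ...]
88 -0.1387  0.094 ]
tin_a_mid 0.68 [312. 196.] [ 0.6547 -0.0402  0.094 ]
tank 0.67 [345. 248.] [ 0.6676 -0.2757  0.08  ]
pliers 0.5 [244. 164.] [0.5178 0.2784 0.08  ]
tweezers 0.65 [260. 255.] [ 0.4942 -0.2592  0.08  ]
brush_fine 0.72 [264. 264.] [ 0.4981 -0.2935  0.08  ]
brush_fine 0.61 [345. 246.] [ 0.6689 -0.2688  0.08  ]
brush_fine 0.41 [278. 230.] [ 0.5466 -0.1683  0.08  ]
brush_fine 0.38 [282. 161.] [0.6363 0.2732 0.08  ]
sanding_block 0.64 [285. 159.] [0.6494 0.288  0.08  ]
sanding_block 0.3 [261. 256.] [ 0.4958 -0.2622  0.08  ]
board 0.65 [282. 226.] [ 0.5813 -0.0076  0.    ]
board 0.23 [307. 185.] [0.7092 0.2479 0.    ]
wrist None [0.16488154 0.55657928 0.37388354] 284.2488718531051
```

View pics/scene0.png

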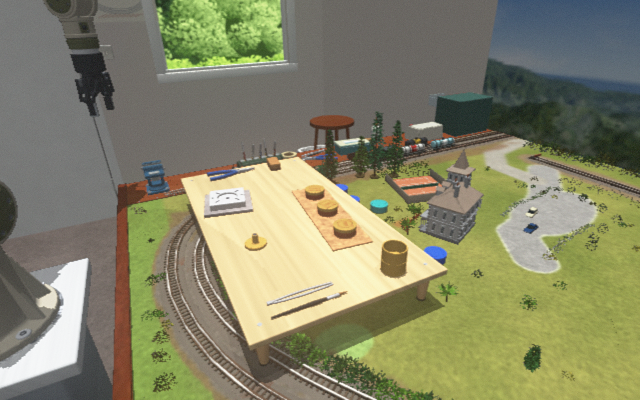

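View pics/wrist0.png

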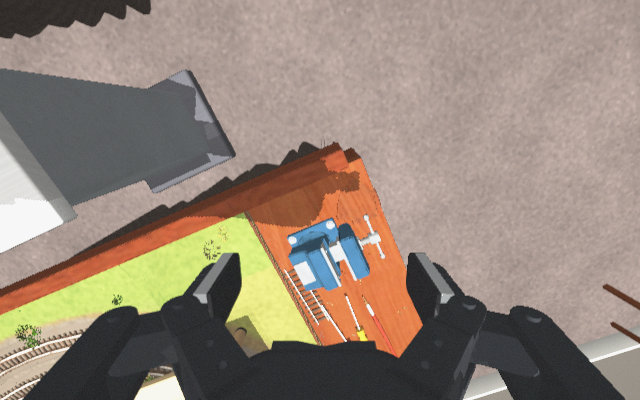

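The scene view shows the jig at (228,202), the plate at (256,242), the tins at (315,190), (327,207) and (344,228), and the tank at (394,258). The wrist view doesn't show the work yet, so I'll turn the tool (y along world x) and go over the board.

jog_arm(increments=[[[0, 0, 0, 0, 0, 0.0458, 0], [0, 0, 0, 0, 0, 0.0458, 0], [0, 0, 0, 0, 0, 0.0458, 0], [0, 0, 0, 0, 0, 0.0458, 0], [0, 0, 0, 0, 0, 0.0458, 0], [0, 0, 0, 0, 0, 0.0458, 0], [0, 0, 0, 0, 0, 0.0458, 0], [0, 0, 0, 0, 0, 0.0458, 0], [-0.18, 0.07, 0, 0, 0, 0, 0], [-0.18, 0.07, 0, 0, 0, 0, 0], [-0.18, 0.07, 0, 0, 0, 0, 0], [-0.18, 0.07, 0, 0, 0, 0, 0], [-0.18, 0.07, 0, 0, 0, 0, 0], [-0.18, 0.07, 0, 0, 0, 0, 0], [-0.18, 0.07, 0, 0, 0, 0, 0], [-0.18, 0.07, 0, 0, 0, 0, 0], [-0.18, 0.07, 0, 0, 0, 0, 0], [-0.18, 0.07, 0, 0, 0, 0, 0], [-0.18, 0.07, 0, 0, 0, 0, 0], [-0.18, 0.07, 0, 0, 0, 0, 0]]])

```text
clock: 3.8
tcp_pos: [0.4448, -0.017, 0.2317]
orientation: [0.0, 0.707, 0.707, 0.0]
wrist_force: [0.3, 1.3, 0.2]
finger_gap: 0.0856
grip_force: 0.0
```

Run:
```python
from h import *
Z={'jig':.08,'recess_floor':.097,'plate_mid':.092,'mat':.08,'tin_a_mid':.094}
s=env.get_state();print(s['clock'],s['tcp_pos'],s['orientation'],s['joint_pos'])
n='wrist'
c=shot(n,'w1.png'); print(c['R'],c['t'],c['fx'])
for k,z in Z.items():
    for d in spotter.landmark_of(k,n)[:5]: print(k,round(d['conf'],2),np.round(d['uv']),ray(c,d['uv'],z).round(4))
```

```text
3.8 [ 0.4448015  -0.01697657  0.23166629] [4.20473331e-04 7.07263101e-01 7.06950158e-01 4.50748704e-04] [-2.19066694e-01  6.09376870e-02 -2.64811644e-01  1.24385358e+00
  3.09285537e-04  1.35217239e+00]
[[ 9.99999130e-01 -9.80547579e-04  8.82404505e-04]
 [-6.76837942e-04 -9.55558580e-01 -2.94800512e-01]
 [ 1.13225512e-03  2.94799658e-01 -9.55558412e-01]] [0.44431493 0.0593331  0.37421132] 284.2488718531051
jig 0.92 [348.  64.] [0.4681 0.1046 0.08  ]
recess_floor 0.78 [352.  58.] [0.4696 0.1065 0.097 ]
plate_mid 0.83 [350. 256.] [ 0.4738 -0.0901  0.092 ]
mat 0.89 [513. 219.] [ 0.6537 -0.0514  0.08  ]
tin_a_mid 0.73 [499. 298.] [ 0.6467 -0.1431  0.094 ]
tin_a_mid 0.23 [513. 219.] [ 0.6442 -0.0458  0.094 ]
```

View pics/w1.png

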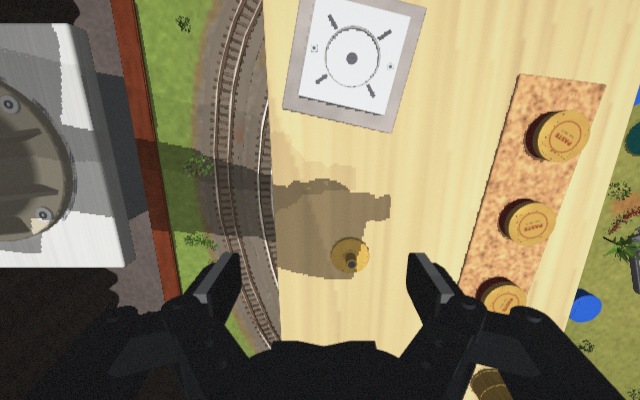

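The wrist picture shows the plate at (350,257) with its pipe top near (351,264). The jig recess is at (352,58), and the lids are at (557,135), (528,222) and (502,297). Next I'll hover over the plate and measure it there.

Run:
```python
from h import *
c=shot('wrist')
for n,uv,z in [('pipe',(351,263.5),.104),('disc',(350,257),.086),('rec',(352,58),.102),('tinL',(559,136),.104),('tinM',(529,222),.104),('tinR',(503,297),.104)]: print(n,ray(c,uv,z).round(4))
hsv=cv2.cvtColor(c['pixels'],cv2.COLOR_RGB2HSV)
for d in spotter.cut_out('plate_mid','wrist')[:1]:
    ys,xs=np.nonzero(d['region']);print(xs.min(),xs.max(),ys.min(),ys.max())
for d in spotter.cut_out('tin_a_mid','wrist')[:5]:
    ys,xs=np.nonzero(d['region']);print(d['conf'],xs.min(),xs.max(),ys.min(),ys.max())
```

```text
pipe [ 0.4727 -0.0895  0.104 ]
disc [ 0.4733 -0.0914  0.086 ]
rec [0.468  0.1088 0.102 ]
tinL [0.6615 0.043  0.104 ]
tinM [ 0.6519 -0.0422  0.104 ]
tinR [ 0.642  -0.1309  0.104 ]
332 370 239 274
0.56 478 527 279 313
```

jog_arm(increments=[[[-0.1, 0.03, 0.04, 0, 0, 0, 100], [-0.1, 0.03, 0.06, 0, 0, 0, 140], [-0.09, 0.03, 0.06, 0, 0, 0, 140], [0, 0.02, 0.06, 0, 0, 0, 140], [0, 0, 0, 0, 0, 0, 140], [0, 0, 0, 0, 0, 0, 140]]])

```text
clock: 4.85
tcp_pos: [0.4714, -0.0863, 0.1764]
orientation: [-0.0, 0.707, 0.708, -0.0]
wrist_force: [0.5, 0.6, -0.3]
finger_gap: 0.0385
grip_force: 0.0
```

Run:
```python
from h import *
s=env.get_state();print(s['clock'],s['tcp_pos'],s['finger_gap'])
c=shot('wrist','w2.png')
for d in spotter.landmark_of('plate_mid','wrist')[:3]: print(d['conf'],d['uv'],ray(c,d['uv'],.092).round(4))
print(proj(c,[.4705,-.09,.104]))
```

```text
4.85 [ 0.47142284 -0.08627285  0.17642261] 0.038529296778771545
0.65 [324.9, 219.1] [ 0.4723 -0.0952  0.092 ]
[322.77312201 218.248219  ]
```

View pics/w2.png

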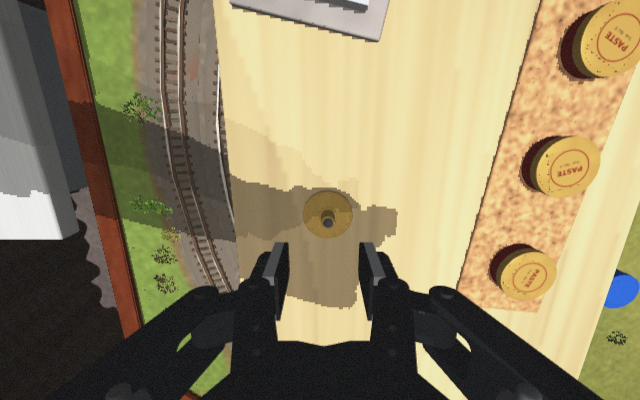

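The plate disc is centred at (327,213) with the pipe top at (328,222). The lids are at about (570,165) and (528,275), and the left one is at (607,42).

Run:
```python
from h import *
c=shot('wrist')
h=cv2.cvtColor(c['pixels'],cv2.COLOR_RGB2HSV)
for n,uv,z in [('pipe',(328,222),.104),('disc',(327,213.5),.086),('tinL',(608,41),.104),('tinM',(568.5,165.5),.104),('tinR',(528,275),.104)]: print(n,ray(c,uv,z).round(4))
for d in spotter.cut_out('plate_mid','wrist')[:1]:
    ys,xs=np.nonzero(d['region']);print(xs.min(),xs.max(),ys.min(),ys.max(), xs.mean(), ys.mean())
```

```text
pipe [ 0.4754 -0.0939  0.104 ]
disc [ 0.4749 -0.093   0.086 ]
tinL [0.6641 0.0373 0.104 ]
tinM [ 0.6591 -0.0475  0.104 ]
tinR [ 0.6484 -0.1427  0.104 ]
301 351 189 236 326.219512195122 212.484691229891
```

jog_arm(increments=[[[-0.027, 0.013, 0.03, 0, 0, 0, 140], [0, 0, 0.08, 0, 0, 0, 140], [0, 0, 0.08, 0, 0, 0, 140], [0, 0, 0.08, 0, 0, 0, 140], [0, 0, 0.05, 0, 0, 0, 140], [0, 0, 0.026, 0, 0, 0, 140], [0, 0, 0, 0, 0, 0, 140], [0, 0, 0, 0, 0, 0, 255], [0, 0, 0, 0, 0, 0, 255], [0, 0, 0, 0, 0, 0, 255], [0, 0, 0, 0, 0, 0, 255], [0, 0, 0, 0, 0, 0, 255]]], force=40)

```text
clock: 6.25
tcp_pos: [0.4759, -0.0945, 0.0907]
orientation: [0.001, 0.707, 0.707, 0.0]
wrist_force: [-0.7, -1.2, 4.8]
finger_gap: 0.0102
grip_force: 39.3
```

Run:
```python
from h import *
s=env.get_state();print(s['clock'],s['tcp_pos'],s['finger_gap'],s['grip_force'],s['wrist_force'])
```

```text
6.25 [ 0.47585866 -0.09446139  0.0906562 ] 0.010184089624516515 39.33820188045502 [-0.74574493 -1.16233401  4.75580084]
```

jog_arm(increments=[[[0, 0, -0.05, 0, 0, 0, 255], [0, 0, -0.1, 0, 0, 0, 255], [0, 0, -0.1, 0, 0, 0, 255], [0.08, 0, -0.05, 0, 0, 0, 255], [0.16, 0, 0, 0, 0, 0, 255], [0.14, 0, 0, 0, 0, 0, 255], [0.1, 0, 0, 0, 0, 0, 255], [0.05, 0, 0, 0, 0, 0, 255], [0, 0, 0, 0, 0, 0, 255], [0, 0, 0, 0, 0, 0, 255]]])

```text
clock: 7.25
tcp_pos: [0.4751, 0.0379, 0.1646]
orientation: [0.0, 0.707, 0.707, -0.0]
wrist_force: [0.2, 0.5, -1.2]
finger_gap: 0.01
grip_force: 39.1
```

Run:
```python
from h import *
s=env.get_state();print(s['clock'],s['tcp_pos'],s['finger_gap'],s['grip_force'],s['wrist_force'])
c=shot('wrist','w3.png')
for k,z in [('recess_floor',.097),('jig',.08),('plate_mid',s['tcp_pos'][2]+.004)]:
  for d in spotter.landmark_of(k,'wrist')[:3]: print(k,d['conf'],d['uv'],ray(c,d['uv'],z).round(4))
```

```text
7.25 [0.47510932 0.03788629 0.16461028] 0.010029390734264105 39.056158661842346 [ 0.15245815  0.53325787 -1.22118081]
recess_floor 0.7 [318.9, 121.9] [0.4715 0.109  0.097 ]
jig 0.73 [318.4, 122.4] [0.4709 0.1082 0.08  ]
plate_mid 0.8 [321.7, 255.4] [0.4738 0.0412 0.1686]
```

View pics/w3.png

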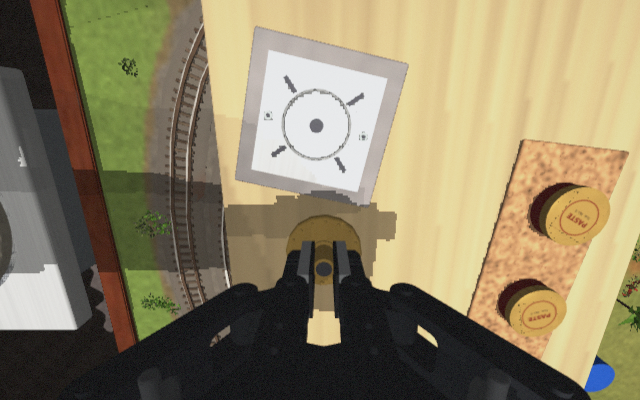

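Now the recess is near (316,125), and the plate is held with its disc centred near column 324 and its pipe top at (323,269). I'll fit the circles to measure them.

```bash
cat >> h.py <<'E'
from scipy.optimize import least_squares
def fitcirc(c,z,r,x0,lo=.7,hi=1.3,ang=(0,360),sgn=0):
    """find circle centre (world, at height z, radius r) by radial gradient maximisation"""
    g=cv2.GaussianBlur(cv2.cvtColor(c['pixels'],cv2.COLOR_RGB2GRAY),(0,0),1).astype(np.float32)
    a=np.radians(np.arange(ang[0],ang[1],3)); best=None
    def score(x,y,rr):
        def samp(q):
            P=np.array([[x+q*np.cos(t),y+q*np.sin(t),z] for t in a]);Q=(P-c['t'])@c['R']
            u=(c['fx']*Q[:,0]/Q[:,2]+c['cx']).astype(np.float32);v=(c['fy']*Q[:,1]/Q[:,2]+c['cy']).astype(np.float32)
            return cv2.remap(g,u[None],v[None],cv2.INTER_LINEAR)[0]
        d=samp(rr+.001)-samp(rr-.001)
        return np.abs(d).mean() if sgn==0 else sgn*d.mean()
    for step,n in ((.001,9),(.0003,4)):
        ctr=x0 if best is None else best[1]
        for i in range(-n,n+1):
            for j in range(-n,n+1):
                x,y=ctr[0]+i*step,ctr[1]+j*step; v=score(x,y,r)
                if best is None or v>best[0]: best=(v,(x,y))
    return best
E
python3 - <<'E'
from h import *
s=env.get_state();t=s['tcp_pos']
c=shot('wrist')
for r in (.022,.023,.0245): print(r,fitcirc(c,.102,r,(.47,.108)))
print('pipe',ray(c,(323.3,269),t[2]+.0133), t)
for z in (-.0047,-.008): print('disc',z,[fitcirc(c,t[2]+z,r,(.475,.038),ang=(10,170)) for r in (.0215,.022)])
for d in spotter.cut_out('plate_mid','wrist')[:1]:
    ys,xs=np.nonzero(d['region']);print(xs.min(),xs.max(),ys.min(),ys.max())
for n,p in (('L',(.663,.04)),('M',(.657,-.047))): print(n,fitcirc(c,.104,.024,p))
E
```

```text
0.022 (np.float32(48.377125), (0.4694, 0.1067))
0.023 (np.float32(42.65577), (0.469, 0.1083))
0.0245 (np.float32(46.58707), (0.4693, 0.1067))
pipe [0.4747793  0.03774833 0.17799144] [0.47519155 0.03732614 0.16469144]
disc -0.0047 [(np.float32(30.102684), (0.47469999999999996, 0.04)), (np.float32(29.36377), (0.47469999999999996, 0.0393))]
disc -0.008 [(np.float32(29.823513), (0.47469999999999996, 0.0387)), (np.float32(29.9358), (0.47469999999999996, 0.0383))]
286 360 215 284
L (np.float32(37.802654), (0.6531, 0.043000000000000003))
M (np.float32(33.359196), (0.657, -0.0483))
```

jog_arm(increments=[[[0.025, -0.006, 0.06, 0, 0, 0, 255], [0.025, -0.006, 0.06, 0, 0, 0, 255], [0.02, -0.004, 0.04, 0, 0, 0, 255], [0, 0, 0, 0, 0, 0, 255], [0, 0, 0, 0, 0, 0, 255]]])

```text
clock: 8.05
tcp_pos: [0.4712, 0.0557, 0.1249]
orientation: [0.0, 0.707, 0.707, -0.0]
wrist_force: [0.2, 0.3, -1.3]
finger_gap: 0.0095
grip_force: 39.1
```

Run:
```python
from h import *
s=env.get_state();t=s['tcp_pos'];print(s['clock'],t)
c=shot('wrist','w4.png')
for r in (.022,.023,.0245): print(r,fitcirc(c,.102,r,(.4693,.107)))
for d in spotter.landmark_of('recess_floor','wrist')[:2]: print(d['conf'],d['uv'],ray(c,d['uv'],.097))
print([fitcirc(c,t[2]-.0047,r,(t[0],t[1]),ang=(10,170)) for r in (.0215,.022)])
```

```text
8.05 [0.47118213 0.05569208 0.12494496]
0.022 (np.float32(57.444004), (0.4693, 0.107))
0.023 (np.float32(50.586685), (0.4677, 0.10679999999999999))
0.0245 (np.float32(52.348007), (0.4693, 0.1067))
0.93 [320.6, 155.5] [0.46915895 0.10844216 0.097     ]
0.22 [616.7, 258.0] [0.6668036  0.04014537 0.097     ]
[(np.float32(42.483887), (np.float64(0.46718212613502935), np.float64(0.06369208117320624))), (np.float32(42.331833), (np.float64(0.46728212613502934), np.float64(0.06339208117320624)))]
```

View pics/w4.png

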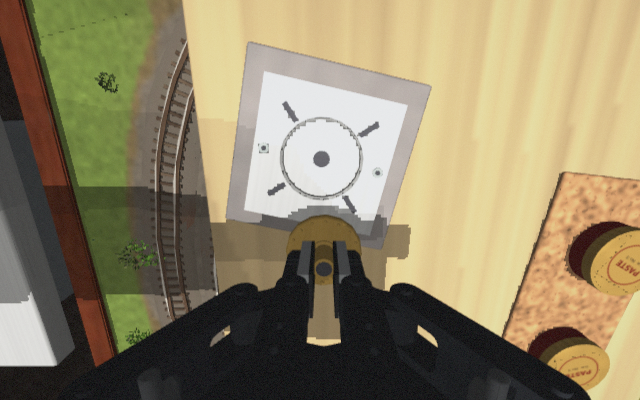

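The picture agrees with the recess fit: (321,158), or world (0.469, 0.107). I'll move over it and lower gently.

jog_arm(increments=[[[0.1, -0.004, 0, 0, 0, 0, 255], [0.08, -0.002, 0, 0, 0, 0, 255], [0.021, 0, 0, 0, 0, 0, 255], [0, 0, 0.02, 0, 0, 0, 255], [0, 0, 0.016, 0, 0, 0, 255], [0, 0, 0.008, 0, 0, 0, 255], [0, 0, 0.008, 0, 0, 0, 255], [0, 0, 0.006, 0, 0, 0, 255], [0, 0, 0, 0, 0, 0, 255]]])

```text
clock: 9.05
tcp_pos: [0.4695, 0.1058, 0.11]
orientation: [-0.0, 0.707, 0.707, -0.0]
wrist_force: [0.0, -0.1, -0.7]
finger_gap: 0.0098
grip_force: 39.1
```

jog_arm(increments=[[[0, 0, 0.004, 0, 0, 0, 255], [0, 0, 0.004, 0, 0, 0, 255], [0, 0, 0.004, 0, 0, 0, 255], [0, 0, 0, 0, 0, 0, 255]]])

```text
clock: 9.45
tcp_pos: [0.4697, 0.1061, 0.1077]
orientation: [0.0, 0.707, 0.707, 0.0]
wrist_force: [-0.5, 0.2, 3.4]
finger_gap: 0.01
grip_force: 39.4
```

jog_arm(increments=[[[0, 0, 0.004, 0, 0, 0, 255], [0, 0, 0.002, 0, 0, 0, 255], [0, 0, 0, 0, 0, 0, 255], [0, 0, -0.006, 0, 0, 0, 255], [0, 0, -0.002, 0, 0, 0, 140], [0, 0, 0, 0, 0, 0, 140], [0, 0, 0, 0, 0, 0, 140], [0, 0, -0.06, 0, 0, 0, 140], [-0.02, 0, -0.1, 0, 0, 0, 0], [-0.03, 0, -0.06, 0, 0, 0, 0], [0, 0, 0, 0, 0, 0, 0]]])

```text
clock: 10.55
tcp_pos: [0.4712, 0.0932, 0.1646]
orientation: [0.001, 0.707, 0.707, 0.001]
wrist_force: [0.9, -0.2, 0.6]
finger_gap: 0.0797
grip_force: 0.0
```

Run:
```python
from h import *
s=env.get_state();t=s['tcp_pos'];print(s['clock'],t,s['wrist_force'])
c=shot('wrist')
print(fitcirc(c,.103,.022,(.4693,.107)),fitcirc(c,.102,.0245,(.4693,.107)),proj(c,[.4693,.107,.103]))
u=proj(c,[.4693,.107,.103]).astype(int)
im=c['pixels'][max(0,u[1]-75):u[1]+75,u[0]-100:u[0]+100,::-1]
cv2.imwrite('pics/w5.png',cv2.resize(im,None,fx=4,fy=4,interpolation=cv2.INTER_CUBIC))
for p in [(.6615,.043),(.655,-.0475),(.645,-.137)]: print(fitcirc(c,.104,.024,p), proj(c,[*p,.104]))
```

```text
10.55 [0.47119342 0.09319996 0.16458322] [ 0.91488971 -0.24340756  0.56943597]
(np.float32(26.02343), (0.4673, 0.108)) (np.float32(33.773975), (0.4693, 0.106)) [321.02686586 201.34993229]
(np.float32(39.02975), (0.6527999999999999, 0.047999999999999994)) [556.77028377 276.16535583]
(np.float32(14.482902), (0.6497, -0.0536)) [525.68709389 363.55797743]
(np.float32(0.0), (0.636, -0.14600000000000002)) [497.11062579 433.92570753]
```

View pics/w5.png

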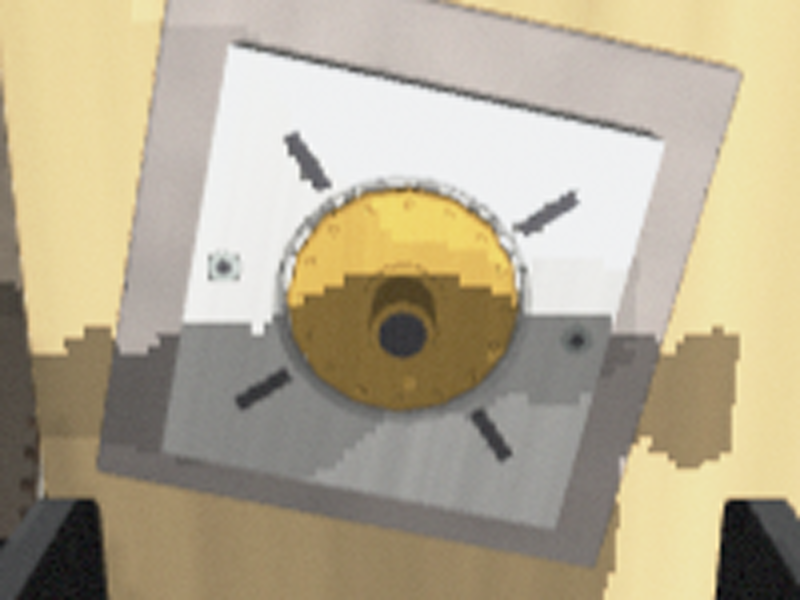

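The plate is seated concentrically, pipe up and level. Now to hover above the left tin.

jog_arm(increments=[[[-0.03, 0.12, -0.04, 0, 0, 0, 0], [-0.04, 0.16, -0.04, 0, 0, 0, 0], [-0.04, 0.16, -0.02, 0, 0, 0, 0], [-0.04, 0.15, 0, 0, 0, 0, 0], [-0.04, 0.1, 0, 0, 0, 0, 0], [0, 0.05, 0, 0, 0, 0, 0], [0, 0, 0, 0, 0, 0, 0], [0, 0, 0, 0, 0, 0, 0]]])

```text
clock: 11.4
tcp_pos: [0.6536, 0.0465, 0.186]
orientation: [-0.001, 0.707, 0.707, -0.001]
wrist_force: [-0.3, -0.2, -0.1]
finger_gap: 0.0856
grip_force: 0.0
```

Run:
```python
from h import *
s=env.get_state();t=s['tcp_pos'];print(s['clock'],t,s['orientation'],s['wrist_force'])
c=shot('wrist','w6.png')
for p in [(.658,.043),(.655,-.0475),(.645,-.137)]: print(fitcirc(c,.104,.024,p), proj(c,[*p,.104]))
for d in spotter.cut_out('tin_a_mid','wrist')[:4]:
    ys,xs=np.nonzero(d['region']);print(d['conf'],d['uv'],xs.min(),xs.max(),ys.min(),ys.max(),ray(c,d['uv'],.094))
```

```text
11.4 [0.6535633  0.04645936 0.18600587] [-0.00121391  0.70703765  0.70717422 -0.00095699] [-0.3229417  -0.1724518  -0.06013624]
(np.float32(21.532244), (0.6676000000000001, 0.043)) [329.43102327 213.94472761]
(np.float32(23.43186), (0.6573, -0.0388)) [325.60334724 305.59262486]
(np.float32(3.4402344), (0.6383, -0.14070000000000002)) [315.64062312 379.69878526]
```

View pics/w6.png

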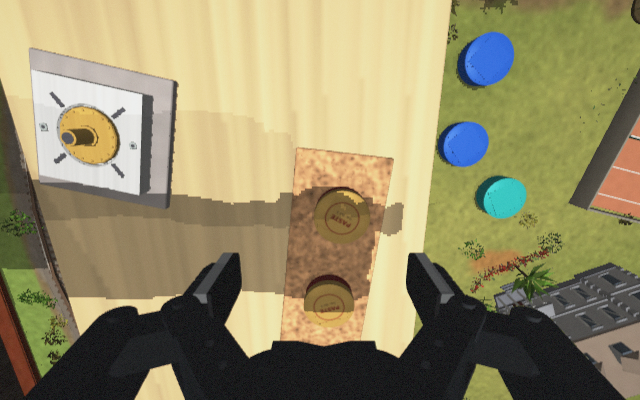

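The left lid is at (342,214), about (0.6676, 0.043) in world, and the middle lid is at (327,302). The blue and turquoise look-alikes are off the board. Next I'll grip the left tin.

jog_arm(increments=[[[-0.014, 0.056, 0.04, 0, 0, 0, 0], [0, 0, 0.1, 0, 0, 0, 40], [0, 0, 0.1, 0, 0, 0, 40], [0, 0, 0.1, 0, 0, 0, 40], [0, 0, 0.04, 0, 0, 0, 40], [0, 0, 0.018, 0, 0, 0, 40], [0, 0, 0, 0, 0, 0, 40], [0, 0, 0, 0, 0, 0, 255], [0, 0, 0, 0, 0, 0, 255], [0, 0, 0, 0, 0, 0, 255], [0, 0, 0, 0, 0, 0, 255]]], force=40)

```text
clock: 12.6
tcp_pos: [0.6695, 0.0426, 0.0903]
orientation: [0.001, 0.707, 0.707, 0.001]
wrist_force: [-1.5, 0.2, 6.3]
finger_gap: 0.0456
grip_force: 40.7
```

jog_arm(increments=[[[0, 0, -0.03, 0, 0, 0, 255], [0, 0, -0.05, 0, 0, 0, 255], [0, 0, -0.06, 0, 0, 0, 255], [0, 0, -0.02, 0, 0, 0, 255], [0, 0, 0, 0, 0, 0, 255], [0, 0, 0, 0, 0, 0, 255], [0, 0, 0, 0, 0, 0, 255]]])

```text
clock: 13.3
tcp_pos: [0.668, 0.0426, 0.1274]
orientation: [-0.001, 0.707, 0.707, -0.0]
wrist_force: [0.0, -0.7, -2.9]
finger_gap: 0.0458
grip_force: 41.3
```

```bash
cat > w.py <<'E'
from h import *
f=[];tq=[]
c=shot('wrist')
for i in range(6):
    s=env.get_state(); f.append(s['wrist_force']); tq.append(s['tau'][:4]); c=shot('wrist')
print(s['clock'],s['tcp_pos'],s['orientation'],s['finger_gap'],'F',np.mean(f,0),np.std(f,0),'tau',np.mean(tq,0))
t=s['tcp_pos']
cv2.imwrite('pics/hold%.1f.png'%s['clock'],c['pixels'][:,:,::-1])
E
python3 w.py
```

```text
13.6 [0.66844136 0.04258269 0.12796698] [-2.15432543e-04  7.07149538e-01  7.07063977e-01 -1.28940239e-04] 0.04566526685602886 F [ 0.02499273 -0.15756179 -2.15532516] [0.26336197 0.40592716 0.30033424] tau [ 1.23245928e-03 -6.08711588e+01  2.99275449e+01  1.02313929e-02]
```

About 220 g, so this is probably the full one. I'll stand it back and go on to the middle tin.

jog_arm(increments=[[[0, 0, 0.06, 0, 0, 0, 255], [0, 0, 0.05, 0, 0, 0, 255], [0, 0, 0.02, 0, 0, 0, 255], [0, 0, 0.012, 0, 0, 0, 255], [0, 0, 0.008, 0, 0, 0, 255], [0, 0, 0, 0, 0, 0, 255], [0, 0, 0, 0, 0, 0, 60], [0, 0, 0, 0, 0, 0, 0], [0, 0, 0, 0, 0, 0, 0], [0, 0, -0.05, 0, 0, 0, 0], [0, 0, -0.16, 0, 0, 0, 0], [-0.08, -0.01, -0.16, 0, 0, 0, 0], [-0.14, -0.014, -0.03, 0, 0, 0, 0], [-0.12, -0.01, 0, 0, 0, 0, 0], [0, 0, 0, 0, 0, 0, 0], [0, 0, 0, 0, 0, 0, 0]]])

```text
clock: 15.25
tcp_pos: [0.6602, -0.0431, 0.1918]
orientation: [0.0, 0.708, 0.707, 0.001]
wrist_force: [0.5, -0.0, -0.1]
finger_gap: 0.0857
grip_force: 0.0
```

```bash
cat > m.py <<'E'
from h import *
import sys
s=env.get_state();t=s['tcp_pos'];print(s['clock'],t,s['wrist_force'])
c=shot('wrist',sys.argv[1])
for p in [(.668,.043),(.659,-.046),(.65,-.136)]:
    print([fitcirc(c,.104,r,p) for r in (.024,.0235)], proj(c,[*p,.104]))
for d in spotter.landmark_of('tin_a_mid','wrist')[:4]: print(d['conf'],d['uv'],ray(c,d['uv'],.094))
E
python3 m.py w7.png
```

```text
15.25 [ 0.66021294 -0.04311593  0.19182035] [ 0.5073084  -0.01276517 -0.14774009]
[(np.float32(11.498584), (0.6766000000000001, 0.04769999999999999)), (np.float32(11.8611), (0.6647000000000001, 0.049699999999999994))] [333.72027962 100.82767854]
[(np.float32(23.601254), (0.6577000000000001, -0.0453)), (np.float32(23.964804), (0.658, -0.0447))] [322.30055452 211.02797855]
[(np.float32(23.214111), (0.649, -0.133)), (np.float32(25.479036), (0.6487, -0.1327))] [313.11387825 300.70653011]
0.58 [307.7, 300.2] [ 0.64421875 -0.14274001  0.094     ]
```

View pics/w7.png

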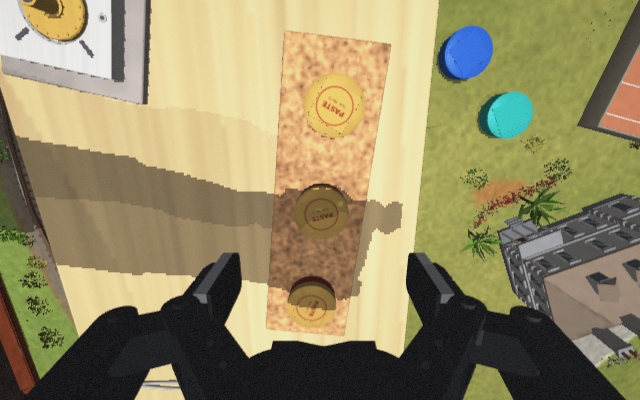

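The left tin stands back in place at (334,105). The middle lid is at (320,214) and the right one at (311,302). Gripping the middle tin.

jog_arm(increments=[[[-0.018, -0.008, 0.05, 0, 0, 0, 0], [0, 0, 0.1, 0, 0, 0, 40], [0, 0, 0.1, 0, 0, 0, 40], [0, 0, 0.1, 0, 0, 0, 40], [0, 0, 0.04, 0, 0, 0, 40], [0, 0, 0.018, 0, 0, 0, 40], [0, 0, 0, 0, 0, 0, 40], [0, 0, 0, 0, 0, 0, 255], [0, 0, 0, 0, 0, 0, 255], [0, 0, 0, 0, 0, 0, 255], [0, 0, 0, 0, 0, 0, 255], [0, 0, -0.03, 0, 0, 0, 255], [0, 0, -0.05, 0, 0, 0, 255], [0, 0, -0.06, 0, 0, 0, 255], [0, 0, -0.02, 0, 0, 0, 255], [0, 0, 0, 0, 0, 0, 255], [0, 0, 0, 0, 0, 0, 255], [0, 0, 0, 0, 0, 0, 255]]])

```text
clock: 17.15
tcp_pos: [0.6576, -0.0468, 0.128]
orientation: [-0.001, 0.707, 0.707, -0.0]
wrist_force: [0.3, -0.5, -1.1]
finger_gap: 0.0458
grip_force: 41.1
```

```bash
python3 w.py
```

```text
17.45 [ 0.65790755 -0.04690373  0.12842719] [-2.61705067e-04  7.07134739e-01  7.07078763e-01 -1.27990043e-04] 0.04563748381056016 F [ 0.33366221 -0.32955231 -0.65517076] [0.52838388 0.41147433 0.55787545] tau [-1.32815951e-04 -5.87371647e+01  2.92197007e+01  9.83884463e-03]
```

Light, at about 65 g. I'll stand it back and go to the right tin.

jog_arm(increments=[[[0, 0, 0.06, 0, 0, 0, 255], [0, 0, 0.05, 0, 0, 0, 255], [0, 0, 0.02, 0, 0, 0, 255], [0, 0, 0.012, 0, 0, 0, 255], [0, 0, 0.008, 0, 0, 0, 255], [0, 0, 0, 0, 0, 0, 255], [0, 0, 0, 0, 0, 0, 60], [0, 0, 0, 0, 0, 0, 0], [0, 0, 0, 0, 0, 0, 0], [0, 0, -0.05, 0, 0, 0, 0], [0, 0, -0.16, 0, 0, 0, 0], [-0.08, -0.01, -0.16, 0, 0, 0, 0], [-0.14, -0.014, -0.03, 0, 0, 0, 0], [-0.13, -0.012, 0, 0, 0, 0, 0], [0, 0, 0, 0, 0, 0, 0], [0, 0, 0, 0, 0, 0, 0]]])

```text
clock: 19.1
tcp_pos: [0.649, -0.1352, 0.1922]
orientation: [0.0, 0.708, 0.706, 0.0]
wrist_force: [0.1, 0.9, -0.2]
finger_gap: 0.0856
grip_force: 0.0
```

```bash
python3 m.py w8.png
```

```text
19.1 [ 0.64904151 -0.13517569  0.19215039] [ 0.06960448  0.89233754 -0.2027227 ]
[(np.float32(19.845312), (0.6662, 0.032799999999999996)), (np.float32(19.706787), (0.6658000000000001, 0.032799999999999996))] [351.59081868 -44.90112663]
[(np.float32(11.021045), (0.663, -0.038)), (np.float32(11.514998), (0.6497, -0.0457))] [336.6070614   96.57245503]
[(np.float32(17.177246), (0.6496000000000001, -0.13840000000000002)), (np.float32(17.544695), (0.649, -0.138))] [324.85904408 208.61058373]
0.92 [321.6, 214.0] [ 0.64712713 -0.14443647  0.094     ]
```

View pics/w8.png

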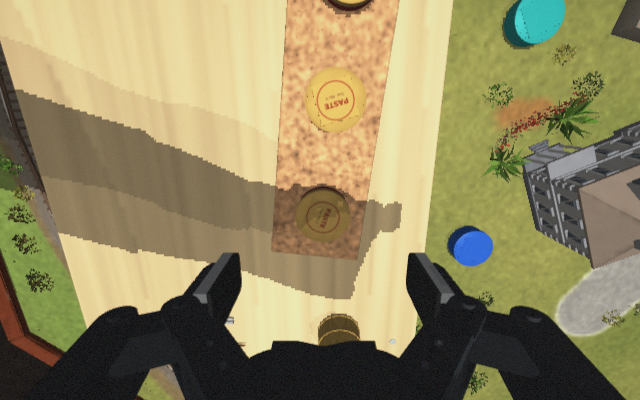

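The middle tin is standing at (335,99). The right lid is at (322,214), and the tank at (338,330) is well clear.

jog_arm(increments=[[[-0.018, -0.004, 0.05, 0, 0, 0, 0], [0, 0, 0.1, 0, 0, 0, 40], [0, 0, 0.1, 0, 0, 0, 40], [0, 0, 0.1, 0, 0, 0, 40], [0, 0, 0.04, 0, 0, 0, 40], [0, 0, 0.018, 0, 0, 0, 40], [0, 0, 0, 0, 0, 0, 40], [0, 0, 0, 0, 0, 0, 255], [0, 0, 0, 0, 0, 0, 255], [0, 0, 0, 0, 0, 0, 255], [0, 0, 0, 0, 0, 0, 255], [0, 0, -0.03, 0, 0, 0, 255], [0, 0, -0.05, 0, 0, 0, 255], [0, 0, -0.06, 0, 0, 0, 255], [0, 0, -0.02, 0, 0, 0, 255], [0, 0, 0, 0, 0, 0, 255], [0, 0, 0, 0, 0, 0, 255], [0, 0, 0, 0, 0, 0, 255]]])

```text
clock: 21.0
tcp_pos: [0.6476, -0.1387, 0.1284]
orientation: [-0.001, 0.707, 0.707, -0.0]
wrist_force: [0.1, -0.1, -0.7]
finger_gap: 0.0456
grip_force: 41.1
```

```bash
python3 w.py
```

```text
21.3 [ 0.64792814 -0.13888981  0.12893446] [-2.50556767e-04  7.07139632e-01  7.07073880e-01 -8.43825084e-05] 0.04552335673747947 F [ 0.05507095  0.40846531 -0.85351783] [0.41405412 0.32677845 0.2167757 ] tau [ 9.22285323e-04 -5.92158610e+01  2.93517247e+01  9.13574899e-03]
```

Light as well (about 85 g), so the left tin is the full one. I'll stand this one back and return to the left.

jog_arm(increments=[[[0, 0, 0.06, 0, 0, 0, 255], [0, 0, 0.05, 0, 0, 0, 255], [0, 0, 0.02, 0, 0, 0, 255], [0, 0, 0.012, 0, 0, 0, 255], [0, 0, 0.008, 0, 0, 0, 255], [0, 0, 0, 0, 0, 0, 255], [0, 0, 0, 0, 0, 0, 60], [0, 0, 0, 0, 0, 0, 0], [0, 0, 0, 0, 0, 0, 0], [0, 0, -0.05, 0, 0, 0, 0], [0, 0, -0.16, 0, 0, 0, 0], [0.076, 0.012, -0.16, 0, 0, 0, 0], [0.14, 0.015, -0.03, 0, 0, 0, 0], [0.15, 0.015, 0, 0, 0, 0, 0], [0.15, 0.015, 0, 0, 0, 0, 0], [0.13, 0.015, 0, 0, 0, 0, 0], [0.08, 0.01, 0, 0, 0, 0, 0], [0, 0, 0, 0, 0, 0, 0], [0, 0, 0, 0, 0, 0, 0]]])

```text
clock: 23.25
tcp_pos: [0.6688, 0.0428, 0.1927]
orientation: [0.001, 0.707, 0.707, 0.0]
wrist_force: [0.3, -0.2, -0.0]
finger_gap: 0.0856
grip_force: 0.0
```

```bash
python3 m.py w9.png
```

```text
23.25 [0.6687654  0.04280916 0.19269306] [ 0.28398173 -0.19798494 -0.04844179]
[(np.float32(25.645239), (0.6683, 0.042699999999999995)), (np.float32(26.10227), (0.6683, 0.0433))] [322.82528683 207.22070143]
[(np.float32(23.643816), (0.658, -0.0396)), (np.float32(24.54336), (0.6576000000000001, -0.0383))] [313.31964908 296.33359083]
[(np.float32(9.967488), (0.6584, -0.1258)), (np.float32(9.573495), (0.6602, -0.1258))] [305.51880151 370.37423938]
```

View pics/w9.png

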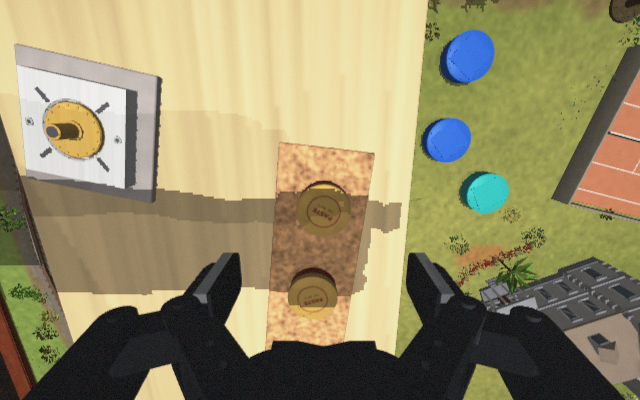

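The left lid is central at (323,209). I'll grip it and raise it about 0.14 m.

jog_arm(increments=[[[0, 0, 0.05, 0, 0, 0, 0], [0, 0, 0.1, 0, 0, 0, 40], [0, 0, 0.1, 0, 0, 0, 40], [0, 0, 0.1, 0, 0, 0, 40], [0, 0, 0.04, 0, 0, 0, 40], [0, 0, 0.018, 0, 0, 0, 40], [0, 0, 0, 0, 0, 0, 40], [0, 0, 0, 0, 0, 0, 255], [0, 0, 0, 0, 0, 0, 255], [0, 0, 0, 0, 0, 0, 255], [0, 0, 0, 0, 0, 0, 255], [0, 0, -0.03, 0, 0, 0, 255], [0, 0, -0.06, 0, 0, 0, 255], [0, 0, -0.1, 0, 0, 0, 255], [0, 0, -0.12, 0, 0, 0, 255], [0, 0, -0.12, 0, 0, 0, 255], [0, 0, -0.08, 0, 0, 0, 255], [0, 0, -0.05, 0, 0, 0, 255], [0, 0, -0.02, 0, 0, 0, 255], [0, 0, 0, 0, 0, 0, 255]]])

```text
clock: 25.35
tcp_pos: [0.6686, 0.0426, 0.2347]
orientation: [-0.0, 0.707, 0.707, 0.0]
wrist_force: [0.7, -0.5, -1.7]
finger_gap: 0.0453
grip_force: 41.4
```

jog_arm(increments=[[[0, 0, 0, 0, 0, 0, 255], [0, 0, 0, 0, 0, 0, 255], [0, 0, 0, 0, 0, 0, 255], [0, 0, 0, 0, 0, 0, 255], [0, 0, 0, 0, 0, 0, 255]]])

```text
clock: 25.85
tcp_pos: [0.6685, 0.0426, 0.2345]
orientation: [-0.0, 0.707, 0.707, -0.0]
wrist_force: [-0.2, -0.1, -1.0]
finger_gap: 0.0458
grip_force: 41.4
```

```bash
python3 w.py
python3 - <<'E'
from h import *
a=shot('scene')['pixels'][:,:,::-1]; b=shot('wrist')['pixels'][:,:,::-1]
cv2.imwrite('pics/f.png',np.vstack([cv2.resize(a[130:330,170:450],(800,570))[:300],cv2.resize(b,(480,300)).repeat(1,1) if 0 else cv2.copyMakeBorder(cv2.resize(b,(480,300)),0,0,0,320,cv2.BORDER_CONSTANT)]))
E
```

```text
26.15 [0.66863981 0.04258365 0.23488458] [6.81818014e-05 7.07119409e-01 7.07094142e-01 1.06852920e-04] 0.045107865811693786 F [ 0.04102758  0.05358239 -1.81924666] [0.51472439 0.42666223 0.4225412 ] tau [-2.60258192e-03 -6.01182318e+01  3.09671670e+01  5.79707048e-04]
```

View pics/f.png

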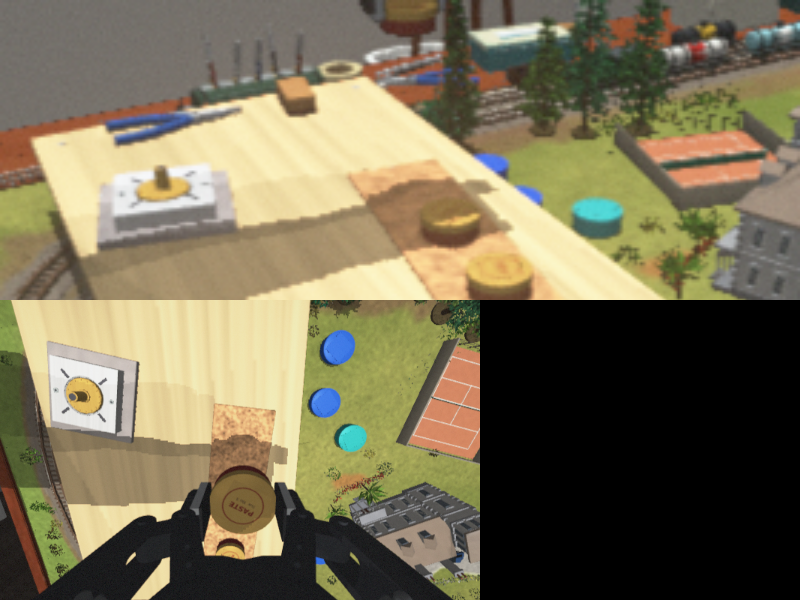

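In the pictures the plate is seated in the jig, the two light tins stand on the mat, and the full tin is held upright at (243,500) in the lower view. Its underside is about 149 mm above the board. Handing in.

```bash
python3 -c "
from h import *
print(ticket.hand_in())"
```

```text
the job is handed in; nothing more can be done
None
```

The job is handed in (no verdict came back): the roof plate is seated in the jig, and the arm is holding the full tin, the left one at about 200 g, upright about 15 cm above the board; the lighter two (about 65 g and 85 g) stand in their places and I saw no tools disturbed.

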